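Change the block in a drill jig

ROBOT

A 6-joint arm with a two-finger parallel gripper is mounted at the origin on the work surface. World frame = base frame: x ahead of the robot, y to its left, z up, the work surface at z = 0. Lengths are in m, angles in rad, forces in N, time in s.
With the tool pointing down it reaches from about 0.35 to 0.775 m from the base axis. Payload 5.5 kg.
Tool frame: the origin (TCP) lies at the very end of the fingers, on their centre line; the grasp point (between the pads) lies 19 mm behind it; z points along the fingers, y is the direction in which the jaws open and shut (so a half turn about z gives the same grasp; the last joint's range is limited). The gripper opens to 85 mm and grips with 20 to 120 N. Pads are 22 mm wide; open, the fingers measure 114 mm over their backs; the gripper's body (76 mm by 85 mm) begins 54 mm behind the grasp point. The pads swing forward as they close: fully open they stand 13 mm farther back than shut.
Start: joints at [-1.289, 0.313, 0.046, 1.304, 0, 1.431], TCP at [0.235, -0.525, 0.231] pointing down, gripper open.
Joint ranges: [-2.76, 2.76], [-0.86, 1.69], [-1.03, 1.26], [-2.2, 2.34], [-1.47, 1.5], [-3.14, 3.14]. Speed limits (rad/s): [2.57, 2.57, 3.14, 3.14, 3.14, 3.14].

INTERFACE

Orientations are given as a unit quaternion [w, x, y, z].
In Python, from workcell import get_state, read_camera, hand_in, find_in, silhouettes gives the robot as it stands. The module is installed in compiled form; this text tells all that it offers.
- The arm moves only by the tool send_rows, never from a script. Its argument "deltas" is a list that holds one entry, the list of rows, each a list of 6 numbers: the shift along the world's x, y, z in cm, then the turn, a rotation vector about the world's x, y, z in degrees. In form: [[[dx, dy, dz, wx, wy, wz], ...]]. A call has 1 to 12 rows; each row is the pose to reach, as a shift and turn from the pose commanded when the call began; what a row does not reach only later rows make up. A row lasts 1/10 s, in which the tool goes at most 50 mm and 8.59 degrees, less where a joint would pass 70% of its speed; a pose out of reach is approached as far as the arm can. A call with a gripper value outside its range is refused whole. "jaw" is the opening, from -1 (shut) to 1 (fully open), so that 0 is half open, set as the call begins (left out, the last holds). The fingers move at their own pace and stop on an object; "force" is the grip in N (left out, the last holds). Time passes only in rows, so rows that repeat a pose let the fingers close. It gives the time, the measured TCP pose, the force and the opening at its end, in the units of the state.
- get_state(): the state, without advancing time (a new reading comes with each control period).
- read_camera(name): name is "scene" or "side" or "wrist"; returns a dict with "img" (400x640x3 uint8, red, green, blue), "z_map" (400x640 float32, m along the optical axis (not along the pixel's ray), 0 where there is no reading), "vfov" (degrees; the focal length in pixels is half the picture's height over the tangent of half this angle, whatever the lens; pixels are square), "cx", "cy" (the principal point, pixels), "R" (3x3) and "t" (3): a world point X has camera coordinates R X + t; the wrist camera has in their place "hand_eye" (4x4, takes a point from camera to tool coordinates, whose origin is the TCP and whose axes are the flange's). Camera axes: x right, y down, z forward; pixel columns grow to the right and rows downward; lengths in m; the calibration is good to about 2 mm. A picture is of the moment at which its call begins: read the wrist's pose just before it.
- hand_in(): hands the job in, once; it reports no verdict.
Trained networks look in a picture, given as the dict that the camera call returned (one of the last four; its "shot" number tells which), for a name from the list of things; names that differ only in an ending like _2 or _b are one class to them, and where a whole thing is asked for, a point or a joint stands for the part that bears it (a point fixed in the world has none). Each returns a list of dicts, best first, with "conf" (0 to 1); they miss things now and then, are a little off and sometimes report something else, mostly with a low value. They report only what shows in the picture. A call takes as long as a camera call. They do not tell look-alikes from the thing itself.
- find_in(picture, thing): "box" ([centre column, centre row, width, height] in pixels, round what is visible of it).
- silhouettes(picture, thing): "mask" (400x640 bool, what is visible of it) and "box" ([centre column, centre row, width, height] in pixels, round what is visible of it).
The state is a dict: "clock": time; "joint_pos": joint angles; "qvel": joint speeds; "tau": joint torques, N m; "tcp_pos": TCP position; "orientation": TCP orientation; "wrist_force": force on the tool from outside, world axes, zero at the start; "ft_torque": the same for the moment, N m; "finger_gap": finger opening in m.
Only numpy, scipy, OpenCV 4.12 (cv2) and the standard library are available. Lean on these libraries where they do the work, as an engineer would, in place of code of your own. Each camera call takes 0.05 s, during which the arm holds its last target.

TASK

The guide block in the drill jig is finished: stand both drill bridges aside, upright on the plywood side board, lift out the finished block and lay it flat in the blue parts box, lowering it gently until it is felt to rest on the cardboard layer, not dropping it. Then put the plain blank from the side board into the jig's nest, lying flat, and stand each bridge back over it in the very place it came from.

Things in the scene. Friction and masses are not known exactly. Their poses are not given: they have to be found in the camera images.
- wide_bridge_mid (a point): Wide drill bridge, loose grey upside-down U, 44 mm wide (y), span 112 mm (x), legs 16 mm thick, 80 mm apart, 54 mm clear below the beam. Starts on the jig plate over the block, its x along the nest's x, 42 mm from the nest centre to +y or -y. Mid-beam an upright round black knob 30 mm across, 68 to 102 mm above the soles, to lift by. Point: half-way up, 51 mm above the soles. Same if turned half round. About 0.4 kg.
- narrow_bridge_mid (a point): Narrow drill bridge, loose grey upside-down U, 28 mm wide (y), span 112 mm (x), legs 16 mm thick, 80 mm apart, 54 mm clear below the beam. Starts on the jig plate over the block, its x along the nest's x, 42 mm from the nest centre to +y or -y. Mid-beam an upright steel grip 16 (x) by 28 mm (y), 68 to 102 mm above the soles, to lift by. Point: half-way up, 51 mm above the soles. Same if turned half round. About 0.3 kg.
- finished_mid (a point): The finished guide block: loose aluminium bar 36 mm (its x) by 150 mm (its y, lengthwise) by 36 mm high, with a groove 16 mm wide and 8 mm deep along its top and dark bores; it starts in the jig's nest under both bridges. The point is its centre. About 0.4 kg.
- blank_mid (a point): The blank: loose plain solid aluminium bar of the same outer size, 36 mm (x) by 150 mm (y, lengthwise) by 36 mm high, lying on the side board. The point is its centre. About 0.5 kg.
- nest (a point): Nest of the fixed drill jig (210 mm square dark plate, top 15 mm above the table; 34 mm high bow handles at x +-90). Point: centre of the nest floor, 12 mm above the plate. The block lies on it along y, between end stops at y +-83 mm and side posts at x +-25, y +-71 mm that rise 10 mm above the floor: play 8 mm endways, 7 mm to each side. Bridges stand on the plate, 12 mm below the point.
- tote: Fixed open blue parts box, 220 mm (x) by 170 mm (y) outside, 95 mm high, walls 6 mm. Origin: centre of its underside, on the table. Inside is a firm flat cardboard layer on which the block is to lie; its top is somewhere 25 to 65 mm above the table, not known beforehand. The block fits lengthwise along the box's x.
- board_top (a point): Fixed plywood side board, 260 mm (x) by 200 mm (y), flat on the table. Point: centre of its top face, 12 mm above the table, z up. The blank lies across it (along y) about 75 mm to the +x side; a small ring gauge lies at the middle of the -x edge. Round x -35 mm, y +-50 mm there is room for the two bridges, spans along x.
Not all that is in view belongs to the job. Leave any pink look-alike of the part that bears finished_mid alone. Leave any green look-alike of the part that bears blank_mid alone.

How it is judged:
By the outcome, as a careful person would: the job done as asked, in the order asked, and still so for the second after the job is handed in, with the robot touching nothing.
It also fails if it takes over 133 s, if anything falls off the work surface, if the arm or the gripper's body presses on something with over 40 N, if the wrist force passes 120 N, or if a joint passes its speed limit or range.

## Working session

There is one attempt and no reset: what is moved stays moved. The work goes in short steps, Python scripts to look and compute and a tool call to move; the robot and the scene stay as the last step left them, time stands still between calls to the robot, and variables do not carry over. Pictures are saved under pics/ and viewed, and the job is handed in when it is done.

Besides the shell and the picture viewer there is one more tool, called after "Emit:" in YAML: its name, and indented under it one key for each argument. send_rows: Moves the arm, as the interface text tells. Its arguments: {"type":"object","properties":{"deltas":{"type":"array","items":{"type":"array","items":{"type":"array","items":{"type":"number"}}}},"jaw":{"type":"number"},"force":{"type":"number"}},"required":["deltas"]}

```bash
mkdir -p pics; ls; cat > h.py <<'E'
import numpy as np, cv2
from workcell import *
def save(d,n,sc=1):
    im=cv2.cvtColor(d["img"],cv2.COLOR_RGB2BGR); cv2.imwrite(f"pics/{n}.png",im)
def world(d,st=None):
    H,W=d["z_map"].shape; f=H/2/np.tan(np.radians(d["vfov"])/2)
    u,v=np.meshgrid(np.arange(W),np.arange(H)); z=d["z_map"]
    P=np.stack([(u-d["cx"])/f*z,(v-d["cy"])/f*z,z],-1)
    if "R" in d: 
        return (P-np.array(d["t"]))@np.array(d["R"])
    he=np.array(d["hand_eye"]); P=P@he[:3,:3].T+he[:3,3]
    from scipy.spatial.transform import Rotation as R
    q=st["orientation"]; Rm=R.from_quat([q[1],q[2],q[3],q[0]]).as_matrix()
    return P@Rm.T+np.array(st["tcp_pos"])
E
python3 - <<'E'
from h import *
s=get_state(); print(s)
for n in ["scene","side","wrist"]:
    d=read_camera(n); save(d,n+"0"); print(n,d["vfov"],d["cx"],d["cy"],d.get("R"),d.get("t"),d.get("hand_eye"))
    for k in ["wide_bridge_mid","narrow_bridge_mid","finished_mid","blank_mid","tote","nest","board_top"]:
        try: print(k,[(np.round(o["box"]).tolist(),round(o["conf"],2)) for o in find_in(d,k)])
        except Exception as e: print(k,e)
E
```

```text
pics
{'clock': 0.0, 'joint_pos': array([-1.28861902e+00,  3.13976680e-01,  4.49744994e-02,  1.30358172e+00,
       -2.23417974e-05,  1.43116392e+00]), 'qvel': array([-0.00216894,  0.00023117, -0.00049955,  0.00100898,  0.00114626,
        0.00048544]), 'tau': array([-5.50811801e-04, -4.80625176e+01,  2.98536175e+01,  1.92212075e-02,
       -2.22635149e-04, -6.78161953e-06]), 'tcp_pos': array([ 0.23523775, -0.52412443,  0.23042052]), 'orientation': array([-8.90720630e-04,  9.77841495e-01,  2.09344718e-01, -7.47908854e-05]), 'wrist_force': array([-0.67591508, -0.22419709,  0.20202253]), 'ft_torque': array([-0.00340806, -0.00685378, -0.06011384]), 'finger_gap': 0.0856574301275223}
scene 43.136725081632946 325.31296166973766 203.11186569361638 [[-0.54921845  0.83548981 -0.01777305]
 [ 0.45189456  0.27903342 -0.84730848]
 [-0.70295832 -0.47338899 -0.5308036 ]] [ 0.33344687 -0.08012761  1.92463362] None
wide_bridge_mid [([324.0, 242.0, 31.0, 40.0], 0.6)]
narrow_bridge_mid [([348.0, 253.0, 30.0, 41.0], 0.89)]
finished_mid [([312.0, 186.0, 42.0, 22.0], 0.93), ([342.0, 251.0, 36.0, 23.0], 0.6
[... 687 characters left out ...]
45.0, 36.0, 22.0], 0.88)]
tote [([201.0, 320.0, 172.0, 128.0], 0.56)]
nest [([252.0, 231.0, 114.0, 69.0], 0.83)]
board_top [([313.0, 178.0, 97.0, 46.0], 0.95), ([258.0, 201.0, 49.0, 42.0], 0.21)]
wrist 60.33411628940488 319.1380311161512 202.7923080456577 None None [[-1.14059283e-03 -9.56697133e-01 -2.91082967e-01  7.43335218e-02]
 [ 9.99999288e-01 -9.89049553e-04 -6.67751708e-04 -3.12410843e-04]
 [ 3.50940666e-04 -2.91083522e-01  9.56697580e-01 -1.41810035e-01]
 [ 0.00000000e+00  0.00000000e+00  0.00000000e+00  1.00000000e+00]]
wide_bridge_mid []
narrow_bridge_mid []
finished_mid [([112.0, 96.0, 173.0, 84.0], 0.59)]
blank_mid [([394.0, 41.0, 111.0, 79.0], 0.72)]
tote []
nest []
board_top []
```

View pics/scene0.png

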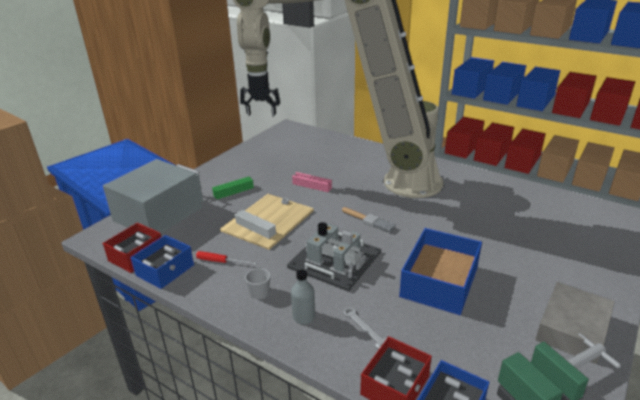

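View pics/side0.png

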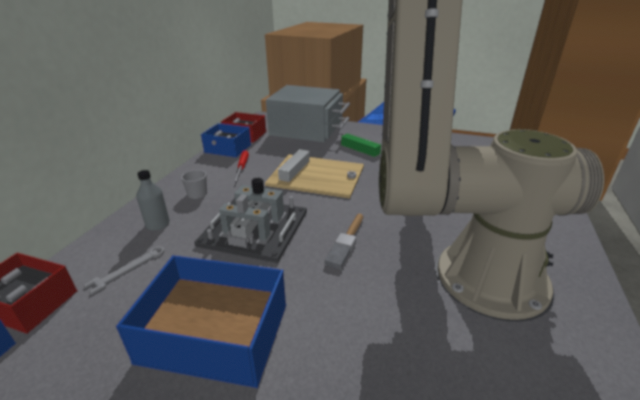

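View pics/wrist0.png

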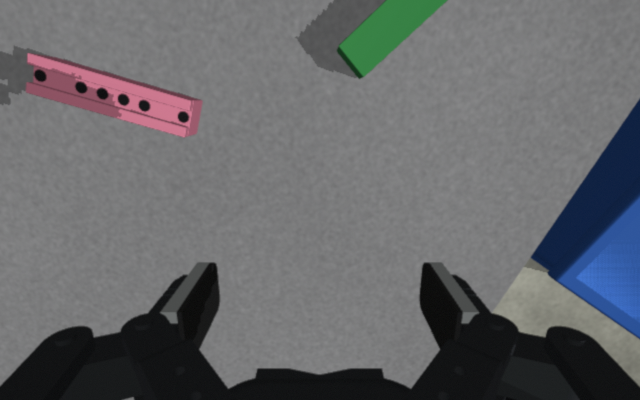

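The scene view shows the jig at about (337,260), the tote at (441,268) and the board with the grey blank at (267,220). The look-alikes are pink at (312,182) and green at (234,186), and I'll leave both alone. Next I'll compute rough positions.

```bash
python3 - <<'E'
from h import *
# merged top-down height/color map
acc=None
sc=800 # px per m
x0,x1,y0,y1=0.1,0.95,-0.7,0.5
H=int((x1-x0)*sc);W=int((y1-y0)*sc)
for n in ["scene","side"]:
    d=read_camera(n);P=world(d);z=d["z_map"]
    m=(z>0)&(P[...,2]>-0.02)&(P[...,2]<0.2)
    p=P[m];c=d["img"][m]
    ix=((x1-p[:,0])*sc).astype(int);iy=((y1-p[:,1])*sc).astype(int)
    ok=(ix>=0)&(ix<H)&(iy>=0)&(iy<W)
    im=np.zeros((H,W,3),np.uint8);zz=np.full((H,W),-1.)
    o=np.argsort(p[ok][:,2]); im[ix[ok][o],iy[ok][o]]=c[ok][o][:,::-1]
    im=cv2.dilate(im,np.ones((3,3)))
    for k in range(0,10):
        xx=int((x1-k*.1)*sc); 
        if 0<=xx<H: cv2.line(im,(0,xx),(W,xx),(0,255,255),1); cv2.putText(im,f"{k/10}",(0,xx),0,.4,(0,255,255))
    for k in range(-6,5):
        yy=int((y1-k*.1)*sc); cv2.line(im,(yy,0),(yy,H),(0,255,255),1); cv2.putText(im,f"{k/10}",(yy,10),0,.4,(0,255,255))
    cv2.imwrite(f"pics/td_{n}.png",cv2.resize(im,(800,int(800*H/W))))
E
```

```text
(no output)
```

View pics/td_scene.png

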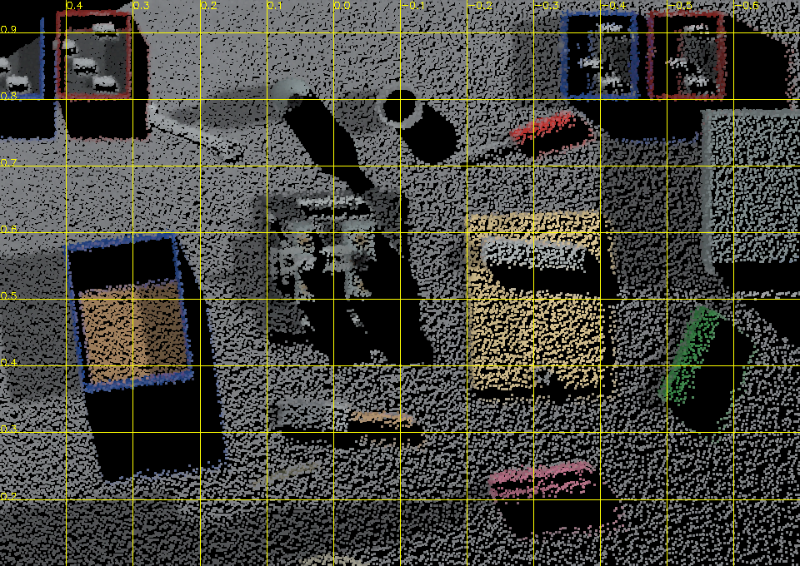

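View pics/td_side.png

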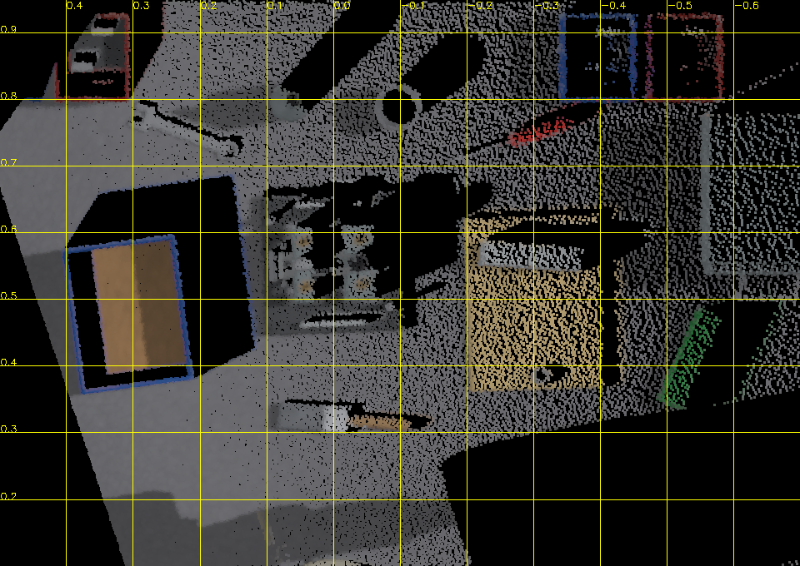

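Emit:
send_rows:
  deltas:
    - [[2,3.5,1,0,0,5],[5,8,3,0,0,12],[8,12,5,0,0,18],[11,17,7,0,0,25],[14,22,8,0,0,32],[17,27,8,0,0,38],[20,32,8,0,0,45],[23,38,8,0,0,52],[26,43,8,0,0,58],[29,48,8,0,0,62],[31,53,8,0,0,65],[32,56,8,0,0,65.8]]

```text
clock: 2.5
tcp_pos: [0.5286, -0.0232, 0.3114]
orientation: [0.0, 0.707, 0.707, 0.0]
wrist_force: [0.8, -0.2, 1.0]
finger_gap: 0.0857
```

Emit:
send_rows:
  deltas:
    - [[0,0,0,0,0,0],[0,0,0,0,0,0],[0,0,0,0,0,0]]

```text
clock: 2.8
tcp_pos: [0.5274, -0.0257, 0.3112]
orientation: [0.0, 0.708, 0.707, -0.0]
wrist_force: [-0.5, -0.8, 0.1]
finger_gap: 0.0853
```

```bash
python3 - <<'E'
from h import *
s=get_state(); print(s["clock"],s["tcp_pos"],s["orientation"],s["joint_pos"],s["wrist_force"])
d=read_camera("wrist"); save(d,"wj"); 
np.savez("wj.npz",P=world(d,s),img=d["img"])
for k in ["wide_bridge_mid","narrow_bridge_mid","finished_mid","blank_mid","tote","nest","board_top"]:
    print(k,[(np.round(o["box"]).tolist(),round(o["conf"],2)) for o in find_in(d,k)])
E
```

```text
2.8 [ 0.52742181 -0.02572975  0.3111996 ] [ 5.11345540e-05  7.07534394e-01  7.06678881e-01 -1.96913481e-04] [-2.00610789e-01  2.11683947e-01  1.05226676e-01  1.46447141e+00
 -3.84759341e-04  1.37139544e+00] [-0.50719583 -0.75311623  0.08385846]
wide_bridge_mid [([345.0, 177.0, 105.0, 56.0], 0.57)]
narrow_bridge_mid [([344.0, 106.0, 111.0, 33.0], 0.71)]
finished_mid [([345.0, 116.0, 40.0, 94.0], 0.95), ([105.0, 318.0, 39.0, 40.0], 0.88), ([345.0, 106.0, 109.0, 30.0], 0.53)]
blank_mid [([347.0, 333.0, 30.0, 73.0], 0.86)]
tote [([346.0, 178.0, 102.0, 56.0], 0.49)]
nest [([339.0, 132.0, 176.0, 180.0], 0.91)]
board_top [([299.0, 329.0, 173.0, 113.0], 0.8), ([344.0, 105.0, 107.0, 35.0], 0.17)]
```

View pics/wj.png

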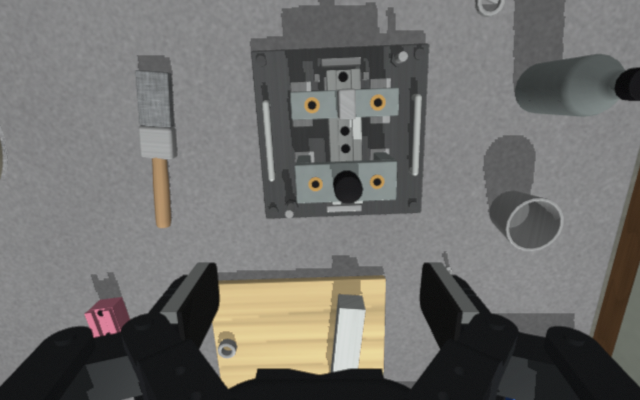

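The wrist view shows the narrow bridge (steel grip) at (345,103) on the +y side and the wide bridge (black knob) at (347,186) on the -y side. The finished block lies under both. The blank is at (347,333) on the board and the ring gauge at (228,348). Now I'll measure all of them.

```bash
cat >> h.py <<'E'
def rect(P,m):
    p=P[m][:,:2]; r=cv2.minAreaRect((p*1000).astype(np.float32)); return np.round(r[0],1),np.round(r[1],1),round(r[2],1),len(p)
def zone(P,x,y,z): return (P[...,0]>x[0])&(P[...,0]<x[1])&(P[...,1]>y[0])&(P[...,1]<y[1])&(P[...,2]>z[0])&(P[...,2]<z[1])
E
python3 - <<'E'
from h import *
D=np.load("wj.npz");P=D["P"]
for n,px in dict(table=(440,250),plate=(270,100),narrowbeam=(325,103),grip=(346,103),wideb=(372,190),knob=(347,186),block=(345,160),blank=(350,315),board=(300,320)).items():
    print(n,np.round(P[px[1],px[0]],4))
print("narrow beam",rect(P,zone(P,(.45,.66),(.0,.1),(.074,.09))))
print("wide beam",rect(P,zone(P,(.45,.66),(-.1,0.0),(.074,.09))))
print("grip",rect(P,zone(P,(.5,.6),(.0,.1),(.108,.13))))
print("knob",rect(P,zone(P,(.5,.6),(-.1,0.0),(.108,.13))))
print("plate",rect(P,zone(P,(.4,.7),(-.13,.15),(.008,.020))))
print("blank",rect(P,zone(P,(.53,.65),(-.42,-.17),(.040,.055))))
E
```

```text
table [ 0.7004 -0.1602 -0.    ]
plate [0.4672 0.0468 0.0136]
narrowbeam [0.5335 0.044  0.0803]
grip [0.5526 0.0444 0.1167]
wideb [ 0.586  -0.0491  0.0827]
knob [ 0.5553 -0.0359  0.1164]
block [ 0.5575 -0.0204  0.0537]
blank [ 0.569  -0.2353  0.0471]
board [ 0.498  -0.2689  0.0112]
narrow beam (array([553.8,  43.8]), array([111.8,  28. ]), 2.1, 2504)
wide beam (array([557.1, -40. ]), array([112. ,  44.3]), 2.3, 3259)
grip (array([553.6,  43.7]), array([15.6, 27.9]), 2.3, 516)
knob (array([556.9, -39.5]), array([28.8, 28.7]), 33.8, 658)
plate (array([555.5,   1.9]), array([210.4, 210.1]), 2.1, 16410)
blank (array([ 568.1, -277. ]), array([107.1,  36.3]), 85.7, 1654)
```

Emit:
send_rows:
  deltas:
    - [[0.7,-0.4,-3,0,0,0.6],[1.5,-0.7,-7,0,0,1.2],[2.2,-1.1,-11,0,0,1.8],[2.96,-1.4,-14.5,0,0,2.2],[2.96,-1.4,-16.5,0,0,2.2],[2.96,-1.4,-17.1,0,0,2.2],[2.96,-1.4,-17.1,0,0,2.2],[2.96,-1.4,-17.1,0,0,2.2]]
  jaw: 0.4

```text
clock: 4.0
tcp_pos: [0.5581, -0.0394, 0.1416]
orientation: [0.001, 0.694, 0.72, 0.001]
wrist_force: [0.3, 0.8, 0.7]
finger_gap: 0.06
```

```bash
python3 - <<'E'
from h import *
s=get_state(); print(s["clock"],s["tcp_pos"],s["orientation"],s["wrist_force"],s["finger_gap"])
d=read_camera("wrist"); save(d,"wj2"); P=world(d,s)
print("knob",rect(P,zone(P,(.5,.6),(-.1,0.0),(.108,.12))))
print("wide beam",rect(P,zone(P,(.45,.66),(-.1,0.0),(.074,.09))))
d=read_camera("scene");P=world(d)
im=d["img"].astype(int); wood=(im[...,0]-im[...,2]>40)
for n in ["scene","side"]:
    d=read_camera(n);P=world(d);im=d["img"].astype(int); wood=(im[...,0]-im[...,2]>25)&(im[...,0]-im[...,1]<45)
    m=wood&zone(P,(.34,.66),(-.45,-.15),(.004,.02)); print(n,rect(P,m),np.median(P[m][:,2]))
    m=zone(P,(.53,.65),(-.42,-.17),(.040,.055));print("blank",rect(P,m))
    b=zone(P,(.3,.68),(.15,.45),(.090,.1));print("tote rim",rect(P,b))
    b=zone(P,(.4,.55),(.22,.4),(.015,.075))&(im[...,0]-im[...,2]>15);print("card",np.median(P[b],axis=0),b.sum())
E
```

```text
4.0 [ 0.55811127 -0.03935875  0.14160806] [9.02494807e-04 6.93648687e-01 7.20312680e-01 5.72578357e-04] [0.27347647 0.79770822 0.74037982] 0.060023972251880116
knob (array([556.9, -39.7]), array([28.9, 29.1]), 38.4, 2357)
wide beam (array([556.9, -40.1]), array([112.1,  44.8]), 2.2, 9822)
scene (array([ 499. , -301.7]), array([268.8, 205.2]), 1.6, 1984) 0.010566634933264502
blank (array([ 568.2, -299.9]), array([155.7,  45.5]), 85.5, 344)
tote rim (array([483.4, 307. ]), array([226.8, 170.1]), 7.5, 449)
card [0.45987235 0.2988767  0.03875091] 1339
side (array([ 495., -301.]), array([260.3, 203.4]), 2.1, 2194) 0.010584758906554824
blank (array([ 565.6, -297. ]), array([152.9,  38.8]), 86.8, 307)
tote rim (array([478.6, 308.2]), array([221.7, 171.5]), 7.7, 1656)
card [0.4735113  0.29532472 0.03952338] 4330
```

View pics/wj2.png

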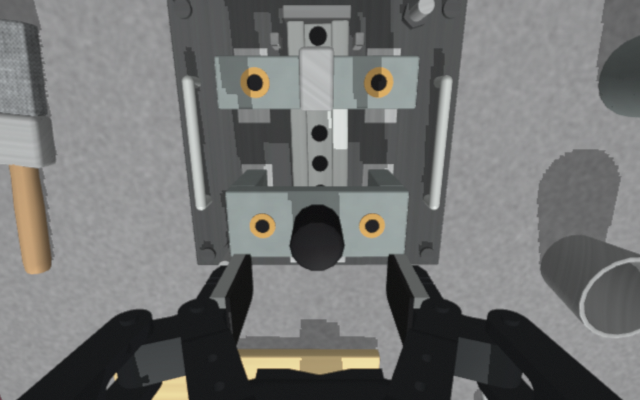

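Emit:
send_rows:
  deltas:
    - [[-0.1,0,-2,0,0,0],[-0.1,0,-4,0,0,0],[-0.1,0,-5,0,0,0],[-0.1,0,-5.3,0,0,0],[-0.1,0,-5.3,0,0,0],[-0.1,0,-5.3,0,0,0]]

```text
clock: 4.8
tcp_pos: [0.557, -0.0393, 0.0881]
orientation: [0.001, 0.694, 0.72, 0.0]
wrist_force: [0.1, 0.4, -0.4]
finger_gap: 0.0599
```

Emit:
send_rows:
  deltas:
    - [[0,0,0,0,0,0],[0,0,0,0,0,0],[0,0,0,0,0,0],[0,0,0,0,0,0],[0,0,0,0,0,0],[0,0,0,0,0,0]]
  jaw: -1
  force: 45

```text
clock: 5.4
tcp_pos: [0.5569, -0.0393, 0.0881]
orientation: [0.001, 0.694, 0.72, 0.0]
wrist_force: [0.2, 0.1, 5.7]
finger_gap: 0.0287
```

Emit:
send_rows:
  deltas:
    - [[0,0,0.5,0,0,0],[0,0,1.5,0,0,0],[0,0,3,0,0,0],[0,0,5,0,0,0],[0,0,7,0,0,0],[0,0,9,0,0,0],[-0.5,-1.5,10,0,0,0],[-1.5,-4,10,0,0,0],[-3,-7.5,10,0,0,0],[-5,-11,10,0,0,0],[-6.5,-14.5,10,0,0,0],[-8,-17.5,10,0,0,0]]

```text
clock: 6.6
tcp_pos: [0.4746, -0.216, 0.1869]
orientation: [-0.0, 0.694, 0.72, -0.0]
wrist_force: [1.2, -0.2, -4.5]
finger_gap: 0.0288
```

Emit:
send_rows:
  deltas:
    - [[-1,-2,-0.5,0,0,0],[-1.5,-3.2,-2,0,0,0],[-1.7,-3.9,-4,0,0,0],[-1.7,-3.9,-6,0,0,0],[-1.7,-3.9,-7.5,0,0,0],[-1.7,-3.9,-8.5,0,0,0],[-1.7,-3.9,-9,0,0,0],[-1.7,-3.9,-9.2,0,0,0],[-1.7,-3.9,-9.2,0,0,0]]

```text
clock: 7.5
tcp_pos: [0.4595, -0.2533, 0.0955]
orientation: [0.0, 0.694, 0.72, -0.0]
wrist_force: [0.2, 0.3, -4.3]
finger_gap: 0.0286
```

```bash
python3 - <<'E'
from h import *
s=get_state(); print(s["clock"],s["tcp_pos"],s["orientation"],s["wrist_force"],s["finger_gap"])
d=read_camera("side"); im=d["img"][110:260,180:400]; cv2.imwrite("pics/s1.png",cv2.cvtColor(cv2.resize(im,None,fx=3,fy=3),cv2.COLOR_RGB2BGR))
E
```

```text
7.5 [ 0.4594652  -0.25330489  0.09548603] [ 2.24651738e-04  6.93571555e-01  7.20387706e-01 -4.26816289e-06] [ 0.2269464   0.2769774  -4.28389245] 0.02856248325357412
```

View pics/s1.png

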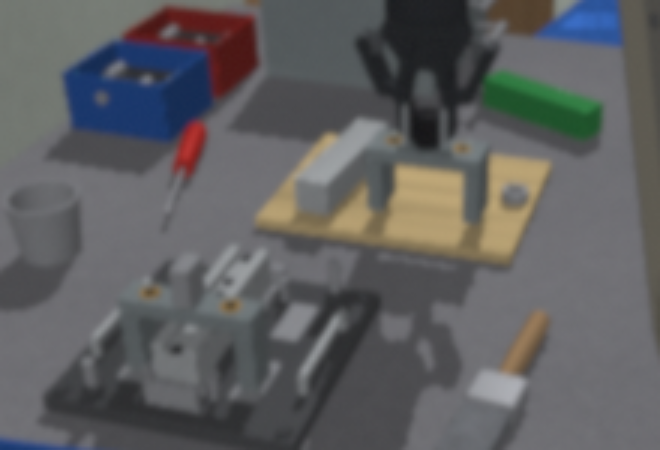

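The bridge is held and hangs upright over the board's free area, clear of the blank and the ring gauge. I'll lower it gently.

Emit:
send_rows:
  deltas:
    - [[0,0,-0.3,0,0,0],[0,0,-0.6,0,0,0],[0,0,-0.8,0,0,0],[0,0,-0.9,0,0,0],[0,0,-1.0,0,0,0],[0,0,-1.05,0,0,0],[0,0,-1.05,0,0,0]]

```text
clock: 8.25
tcp_pos: [0.4593, -0.2531, 0.0851]
orientation: [0.0, 0.694, 0.72, -0.0]
wrist_force: [-1.7, 0.8, 1.0]
finger_gap: 0.0285
```

Emit:
send_rows:
  deltas:
    - [[0,0,0,0,0,0],[0,0,0,0,0,0],[0,0,0,0,0,0],[0,0,0,0,0,0],[0,0,0,0,0,0]]
  jaw: 0.4

```text
clock: 8.75
tcp_pos: [0.4595, -0.2533, 0.0848]
orientation: [0.0, 0.694, 0.72, 0.0]
wrist_force: [-1.0, 0.7, 0.4]
finger_gap: 0.06
```

Emit:
send_rows:
  deltas:
    - [[0,0,0.5,0,0,0],[0,0,2,0,0,0],[0,0,4,0,0,0],[0,0,6,0,0,0],[0.5,2,7,0,0,0],[1.5,6,7,0,0,0],[3,11,7,0,0,0],[5,16,7,0,0,0],[7,21,7,0,0,0],[8.5,25,7,0,0,0],[9.3,28,7,0,0,0],[9.4,29.7,7,0,0,0]]

```text
clock: 9.95
tcp_pos: [0.5543, 0.0469, 0.1551]
orientation: [0.0, 0.692, 0.722, 0.001]
wrist_force: [-0.0, -0.5, -0.3]
finger_gap: 0.0599
```

Emit:
send_rows:
  deltas:
    - [[0,0,0,0,0,0],[0,0,0,0,0,0],[0,0,0,0,0,0]]

```text
clock: 10.25
tcp_pos: [0.5532, 0.043, 0.1548]
orientation: [0.0, 0.694, 0.72, -0.0]
wrist_force: [0.2, -0.3, 0.1]
finger_gap: 0.0602
```

```bash
python3 - <<'E'
from h import *
s=get_state(); print(s["clock"],s["tcp_pos"],s["orientation"],s["wrist_force"],s["finger_gap"])
d=read_camera("wrist"); save(d,"w3"); P=world(d,s)
print("grip",rect(P,zone(P,(.5,.6),(.0,.1),(.108,.122))))
print("narrow beam",rect(P,zone(P,(.45,.66),(.0,.1),(.074,.09))))
E
```

```text
10.25 [0.5532254  0.04297313 0.1548414 ] [ 1.46860547e-04  6.93986128e-01  7.19988351e-01 -8.05560288e-05] [ 0.17859112 -0.29040362  0.05182673] 0.06016540601146314
grip (array([553.6,  44. ]), array([16. , 28.5]), 2.3, 1371)
narrow beam (array([553.6,  43.9]), array([112.2,  28.5]), 2.1, 6205)
```

View pics/w3.png

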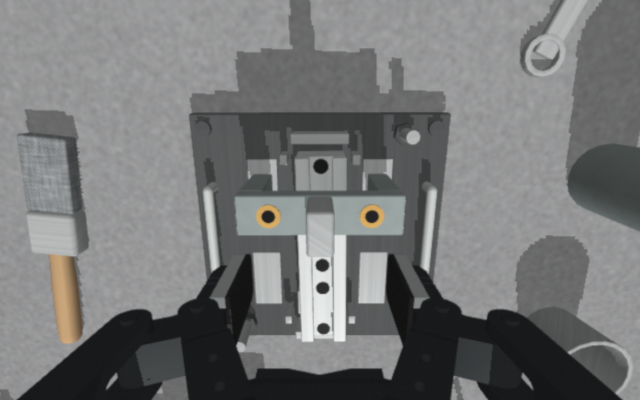

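The narrow bridge's grip is at (320,228), centred between the jaws.

Emit:
send_rows:
  deltas:
    - [[0.04,0.1,-2,0,0,0],[0.04,0.1,-4,0,0,0],[0.04,0.1,-5.5,0,0,0],[0.04,0.1,-6.3,0,0,0],[0.04,0.1,-6.5,0,0,0],[0.04,0.1,-6.5,0,0,0],[0.04,0.1,-6.5,0,0,0]]

```text
clock: 11.0
tcp_pos: [0.5544, 0.0446, 0.0906]
orientation: [0.001, 0.694, 0.72, 0.001]
wrist_force: [-0.0, -0.2, 0.3]
finger_gap: 0.06
```

Emit:
send_rows:
  deltas:
    - [[0,0,0,0,0,0],[0,0,0,0,0,0],[0,0,0,0,0,0],[0,0,0,0,0,0],[0,0,0,0,0,0],[0,0,0,0,0,0],[0,0,0,0,0,0]]
  jaw: -1

```text
clock: 11.7
tcp_pos: [0.5539, 0.0449, 0.0901]
orientation: [0.0, 0.694, 0.72, 0.0]
wrist_force: [-1.4, -0.5, 5.3]
finger_gap: 0.0151
```

Emit:
send_rows:
  deltas:
    - [[0,0,0.5,0,0,0],[0,0,2,0,0,0],[0,0,4,0,0,0],[0,0,7,0,0,0],[0,0,10,0,0,0],[0,-1,12.5,0,0,0],[-1,-4,13.5,0,0,0],[-2,-8,13.5,0,0,0],[-3,-12.5,13.5,0,0,0],[-4,-17,13.5,0,0,0],[-5,-21.5,13.5,0,0,0],[-6,-26,13.5,0,0,0]]

```text
clock: 12.9
tcp_pos: [0.4927, -0.2165, 0.2241]
orientation: [-0.001, 0.694, 0.72, -0.0]
wrist_force: [1.5, -0.1, -2.6]
finger_gap: 0.0151
```

Emit:
send_rows:
  deltas:
    - [[-1,-4.5,0,0,0,0],[-2,-8.5,0,0,0,0],[-2.7,-11.5,0,0,0,0],[-3,-13.3,0,0,0,0],[-3,-13.8,-1,0,0,0],[-3,-13.8,-4,0,0,0],[-3,-13.8,-7,0,0,0],[-3,-13.8,-10,0,0,0],[-3,-13.8,-12,0,0,0],[-3,-13.8,-12.8,0,0,0],[-3,-13.8,-12.8,0,0,0]]

```text
clock: 14.0
tcp_pos: [0.4633, -0.3511, 0.0951]
orientation: [-0.002, 0.693, 0.721, 0.0]
wrist_force: [-0.2, -0.9, -3.0]
finger_gap: 0.0153
```

```bash
python3 - <<'E'
from h import *
s=get_state(); print(s["clock"],s["tcp_pos"],s["orientation"],s["wrist_force"],s["finger_gap"])
d=read_camera("side"); im=d["img"][110:260,180:400]; cv2.imwrite("pics/s2.png",cv2.cvtColor(cv2.resize(im,None,fx=3,fy=3),cv2.COLOR_RGB2BGR))
E
```

```text
14.0 [ 0.46325182 -0.35109775  0.09506554] [-1.82306926e-03  6.93086426e-01  7.20852155e-01  2.28560468e-04] [-0.20572209 -0.8754959  -2.95048246] 0.015288175885452452
```

View pics/s2.png

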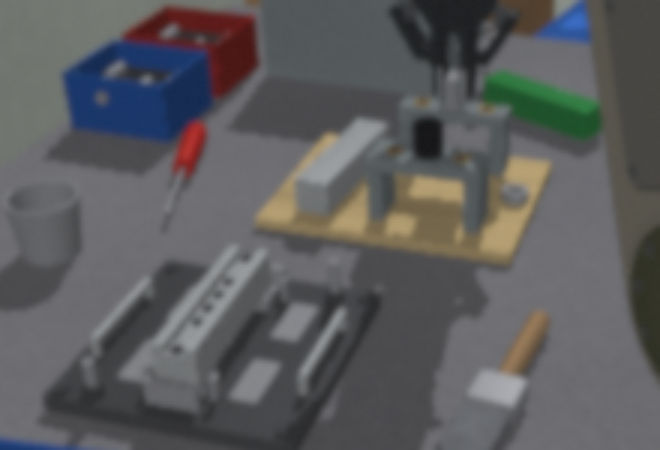

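The wide bridge stands upright on the board and the narrow one hangs just above its spot.

Emit:
send_rows:
  deltas:
    - [[0,0,-0.3,0,0,0],[0,0,-0.5,0,0,0],[0,0,-0.6,0,0,0],[0,0,-0.7,0,0,0],[0,0,-0.75,0,0,0],[0,0,-0.75,0,0,0],[0,0,-0.75,0,0,0]]

```text
clock: 14.75
tcp_pos: [0.4637, -0.3532, 0.0893]
orientation: [0.0, 0.694, 0.72, 0.0]
wrist_force: [0.3, 0.3, -3.4]
finger_gap: 0.0154
```

Emit:
send_rows:
  deltas:
    - [[0,0,-0.1,0,0,0],[0,0,-0.2,0,0,0],[0,0,-0.25,0,0,0],[0,0,-0.25,0,0,0]]

```text
clock: 15.15
tcp_pos: [0.4637, -0.3532, 0.0871]
orientation: [0.0, 0.694, 0.72, -0.0]
wrist_force: [-1.6, 0.8, 2.1]
finger_gap: 0.0155
```

Emit:
send_rows:
  deltas:
    - [[0,0,0,0,0,0],[0,0,0,0,0,0],[0,0,0,0,0,0],[0,0,0,0,0,0],[0,0,0,0,0,0]]
  jaw: 0.4

```text
clock: 15.65
tcp_pos: [0.4638, -0.3532, 0.0867]
orientation: [0.0, 0.694, 0.72, 0.0]
wrist_force: [0.2, 0.2, 0.8]
finger_gap: 0.0598
```

Emit:
send_rows:
  deltas:
    - [[0,0,0.5,0,0,0],[0,0,2,0,0,0],[0,0,5,0,0,0],[0,0,8,0,0,0],[0.5,2,9,0,0,0],[1.5,6,9,0,0,0],[2.5,11,9,0,0,0],[3.5,15.5,9,0,0,0],[4.5,20,9,0,0,0],[5.5,24.5,9,0,0,0],[6.5,29,9,0,0,0],[8,33,9,0,0,0]]

```text
clock: 16.85
tcp_pos: [0.5435, -0.021, 0.1774]
orientation: [0.0, 0.693, 0.72, 0.0]
wrist_force: [1.2, -0.1, -0.3]
finger_gap: 0.0599
```

Emit:
send_rows:
  deltas:
    - [[0.8,1.5,-1,0,0,0],[1.2,2.5,-2,0,0,0],[1.2,2.5,-2,0,0,0],[1.2,2.5,-2,0,0,0]]

```text
clock: 17.25
tcp_pos: [0.555, 0.0009, 0.1559]
orientation: [-0.001, 0.694, 0.72, -0.001]
wrist_force: [0.1, 0.2, 1.0]
finger_gap: 0.0597
```

```bash
python3 - <<'E'
from h import *
s=get_state(); print(s["clock"],s["tcp_pos"],s["orientation"],s["wrist_force"],s["finger_gap"])
d=read_camera("wrist"); save(d,"w4"); P=world(d,s)
np.savez("w4.npz",P=P)
print("block",rect(P,zone(P,(.5,.62),(-.11,.11),(.054,.07))))
print("plate",rect(P,zone(P,(.4,.7),(-.13,.15),(.008,.020))))
d=read_camera("side");im=d["img"][110:260,180:400]; cv2.imwrite("pics/s3.png",cv2.cvtColor(cv2.resize(im,None,fx=3,fy=3),cv2.COLOR_RGB2BGR))
E
```

```text
17.25 [0.55499301 0.00086153 0.1559437 ] [-5.65108057e-04  6.93957537e-01  7.20015276e-01 -7.87003669e-04] [0.08915073 0.23795517 1.02228781] 0.059705202214899764
block (array([556.9,   3.7]), array([ 36.2, 149.8]), 3.1, 8427)
plate (array([555.4,   2.4]), array([210.9, 208.8]), 2.2, 41664)
```

View pics/w4.png

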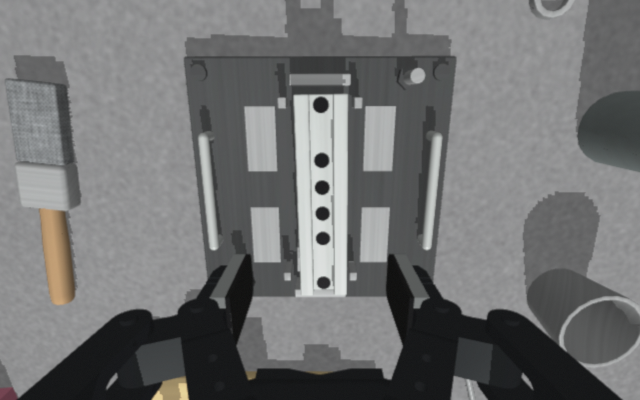

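View pics/s3.png

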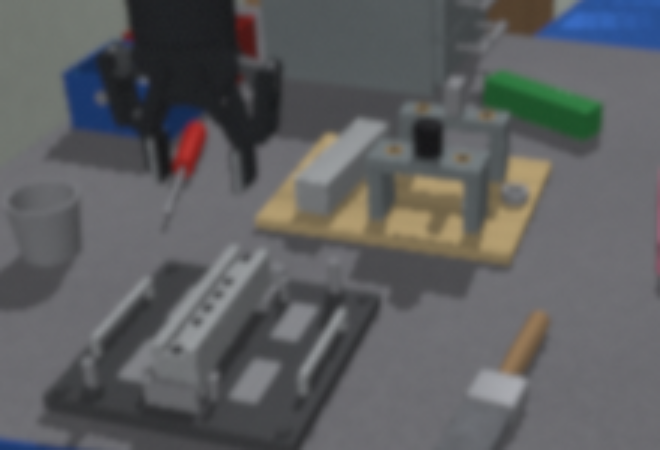

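Both bridges stand upright on the board. The finished block lies clear in the nest at (321,195), grey and with a groove and bores. The look-alike is pink and lies elsewhere, so this is the right one.

Emit:
send_rows:
  deltas:
    - [[0.19,0.2,-2,0,0,0.9],[0.19,0.2,-5,0,0,0.9],[0.19,0.2,-8,0,0,0.9],[0.19,0.2,-10.5,0,0,0.9],[0.19,0.2,-11.7,0,0,0.9],[0.19,0.2,-12.1,0,0,0.9],[0.19,0.2,-12.1,0,0,0.9],[0.19,0.2,-12.1,0,0,0.9]]

```text
clock: 18.15
tcp_pos: [0.5587, 0.0035, 0.037]
orientation: [0.001, 0.688, 0.726, 0.001]
wrist_force: [0.5, 0.4, -0.6]
finger_gap: 0.0595
```

Emit:
send_rows:
  deltas:
    - [[0,0,0,0,0,0],[0,0,0,0,0,0],[0,0,0,0,0,0],[0,0,0,0,0,0],[0,0,0,0,0,0],[0,0,0,0,0,0]]
  jaw: -1
  force: 60

```text
clock: 18.75
tcp_pos: [0.5584, 0.0038, 0.0371]
orientation: [0.001, 0.688, 0.726, 0.0]
wrist_force: [-0.7, -0.4, 6.3]
finger_gap: 0.0349
```

Emit:
send_rows:
  deltas:
    - [[0,0,0.5,0,0,0],[0,0,1.5,0,0,0],[0,0,3,0,0,0],[0,0,5,0,0,0],[0,0,7.5,0,0,0],[0,0,10,0,0,0],[0,0,12,0,0,0],[0,0,13,0,0,0]]

```text
clock: 19.55
tcp_pos: [0.5583, 0.0039, 0.1679]
orientation: [0.001, 0.688, 0.726, 0.001]
wrist_force: [0.5, 0.6, -5.1]
finger_gap: 0.035
```

Emit:
send_rows:
  deltas:
    - [[-0.3,1,0,0,0,4],[-0.8,3,0,0,0,11],[-1.5,6,0,0,0,19],[-2.3,9,0,0,0,27],[-3,12,0,0,0,35],[-3.8,15,0,0,0,43],[-4.5,18,0,0,0,51],[-5.3,21,0,0,0,59],[-6,24,0,0,0,67],[-6.8,27,0,0,0,75],[-7.4,29,0,0,0,82],[-7.7,30.2,0,0,0,88]]

```text
clock: 20.75
tcp_pos: [0.4792, 0.3074, 0.1649]
orientation: [-0.001, -0.013, 1.0, -0.0]
wrist_force: [0.2, -0.8, -4.6]
finger_gap: 0.035
```

Emit:
send_rows:
  deltas:
    - [[0,0.1,0,0,0,5],[0,0.1,0,0,0,6.5],[0,0.1,0,0,0,6.5],[0,0.1,0,0,0,6.5]]

```text
clock: 21.15
tcp_pos: [0.4805, 0.3064, 0.1654]
orientation: [-0.0, -0.065, 0.998, -0.0]
wrist_force: [-0.6, -0.0, -5.8]
finger_gap: 0.0351
```

```bash
python3 - <<'E'
from h import *
s=get_state(); print(s["clock"],s["tcp_pos"],s["orientation"],s["wrist_force"],s["ft_torque"],s["finger_gap"],s["joint_pos"])
q=s["orientation"]; print("yaw",np.degrees(2*np.arctan2(q[2],q[1]))-90)
d=read_camera("wrist"); save(d,"w5"); P=world(d,s)
print("rim",rect(P,zone(P,(.3,.68),(.15,.45),(.090,.1))))
c=zone(P,(.35,.62),(.22,.4),(.02,.075))&(d["img"][...,0].astype(int)-d["img"][...,2]>15); print("card",rect(P,c),np.median(P[c][:,2]))
d=read_camera("side"); save(d,"s5"); P=world(d)
print("rim",rect(P,zone(P,(.3,.68),(.15,.45),(.090,.1))))
E
```

```text
21.15 [0.48051232 0.30642477 0.16542424] [-3.43142823e-04 -6.49965472e-02  9.97885424e-01 -1.07602906e-04] [-0.60975093 -0.04790005 -5.77651506] [-0.04243124  0.06334297  0.01982436] 0.03506131284864697 [ 4.26820544e-01  3.30713315e-01 -9.24872668e-02  1.14831378e+00
  4.16271388e-05  2.96735725e-01]
yaw 97.45331026700657
rim (array([478.6, 307. ]), array([219.9, 170.8]), 7.6, 9471)
card (array([474.3, 305.5]), array([195.8, 156.9]), 7.4, 24294) 0.03964094802097373
rim (array([478.2, 308.4]), array([221.3, 171.8]), 7.8, 1347)
```

View pics/w5.png

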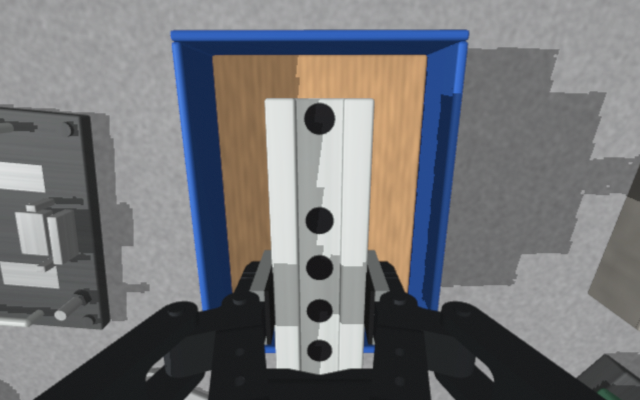

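View pics/s5.png

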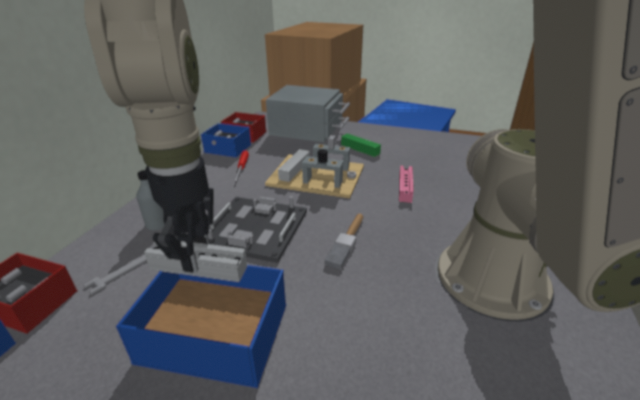

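The block is held level and lined up inside the box rim; the cardboard measures about 40 mm. I'll lower to about 10 mm above it, then creep down.

Emit:
send_rows:
  deltas:
    - [[-0.2,0.1,-1.5,0,0,0],[-0.2,0.1,-4,0,0,0],[-0.2,0.1,-6.5,0,0,0],[-0.2,0.1,-8.5,0,0,0],[-0.2,0.1,-9.8,0,0,0],[-0.2,0.1,-10.3,0,0,0],[-0.2,0.1,-10.3,0,0,0],[-0.2,0.1,-10.3,0,0,0]]

```text
clock: 22.05
tcp_pos: [0.4794, 0.3082, 0.0637]
orientation: [0.001, -0.066, 0.998, 0.0]
wrist_force: [-0.1, -0.4, -5.0]
finger_gap: 0.0351
```

Emit:
send_rows:
  deltas:
    - [[0,0,-0.1,0,0,0],[0,0,-0.2,0,0,0],[0,0,-0.3,0,0,0],[0,0,-0.4,0,0,0],[0,0,-0.5,0,0,0],[0,0,-0.6,0,0,0],[0,0,-0.6,0,0,0]]

```text
clock: 22.75
tcp_pos: [0.4785, 0.3078, 0.0565]
orientation: [-0.0, -0.066, 0.998, -0.0]
wrist_force: [-0.1, -0.2, -5.7]
finger_gap: 0.0347
```

Emit:
send_rows:
  deltas:
    - [[0,0,-0.1,0,0,0],[0,0,-0.2,0,0,0],[0,0,-0.3,0,0,0],[0,0,-0.4,0,0,0],[0,0,-0.4,0,0,0]]

```text
clock: 23.25
tcp_pos: [0.4785, 0.3078, 0.0525]
orientation: [-0.0, -0.066, 0.998, -0.0]
wrist_force: [0.4, -0.2, -5.0]
finger_gap: 0.0351
```

Emit:
send_rows:
  deltas:
    - [[0,0,-0.1,0,0,0],[0,0,-0.1,0,0,0]]

```text
clock: 23.45
tcp_pos: [0.4786, 0.3078, 0.0516]
orientation: [-0.0, -0.066, 0.998, 0.0]
wrist_force: [0.6, -0.4, -4.6]
finger_gap: 0.0349
```

Emit:
send_rows:
  deltas:
    - [[0,0,-0.1,0,0,0],[0,0,-0.1,0,0,0]]

```text
clock: 23.65
tcp_pos: [0.4786, 0.3079, 0.0506]
orientation: [0.0, -0.066, 0.998, 0.0]
wrist_force: [0.1, -0.5, -6.1]
finger_gap: 0.035
```

Emit:
send_rows:
  deltas:
    - [[0,0,-0.05,0,0,0],[0,0,-0.05,0,0,0]]

```text
clock: 23.85
tcp_pos: [0.4787, 0.3079, 0.0506]
orientation: [0.0, -0.066, 0.998, 0.0]
wrist_force: [-1.7, -0.6, -1.0]
finger_gap: 0.035
```

Emit:
send_rows:
  deltas:
    - [[0,0,-0.07,0,0,0],[0,0,-0.07,0,0,0]]

```text
clock: 24.05
tcp_pos: [0.4787, 0.3079, 0.0506]
orientation: [0.0, -0.066, 0.998, 0.0]
wrist_force: [-2.9, -1.2, 4.8]
finger_gap: 0.0346
```

The force went from -5 to +4.8 N while the TCP stayed put, so the block rests on the cardboard. Releasing.

Emit:
send_rows:
  deltas:
    - [[0,0,0,0,0,0],[0,0,0,0,0,0],[0,0,0,0,0,0],[0,0,0,0,0,0],[0,0,0,0,0,0]]
  jaw: 0.4

```text
clock: 24.55
tcp_pos: [0.4787, 0.3079, 0.0495]
orientation: [0.0, -0.066, 0.998, 0.0]
wrist_force: [0.4, -0.3, -0.0]
finger_gap: 0.0598
```

Emit:
send_rows:
  deltas:
    - [[0,0,0.5,0,0,0],[0,0,1.5,0,0,0],[0,0,4,0,0,0],[0,0,7,0,0,0],[0,0,10,0,0,0],[0,0,13,0,0,0],[0,0,14.5,0,0,0],[0,0,15,0,0,0]]

```text
clock: 25.35
tcp_pos: [0.4799, 0.3084, 0.2028]
orientation: [0.002, -0.066, 0.998, 0.001]
wrist_force: [-0.3, -0.9, 0.1]
finger_gap: 0.0599
```

```bash
python3 - <<'E'
from h import *
s=get_state(); print(s["clock"],s["tcp_pos"],s["orientation"],s["wrist_force"])
d=read_camera("wrist"); save(d,"w6"); P=world(d,s)
m=zone(P,(.38,.58),(.25,.37),(.066,.085)); print("block",rect(P,m),np.percentile(P[m][:,2],[5,50,95]))
E
```

```text
25.35 [0.47985126 0.30843963 0.20278578] [ 2.32163215e-03 -6.60095199e-02  9.97815869e-01  9.19585312e-04] [-0.34572644 -0.91321371  0.0955546 ]
block (array([479. , 308.6]), array([221.6,  59.7]), 17.4, 8357) [0.06693611 0.07475056 0.0767477 ]
```

View pics/w6.png

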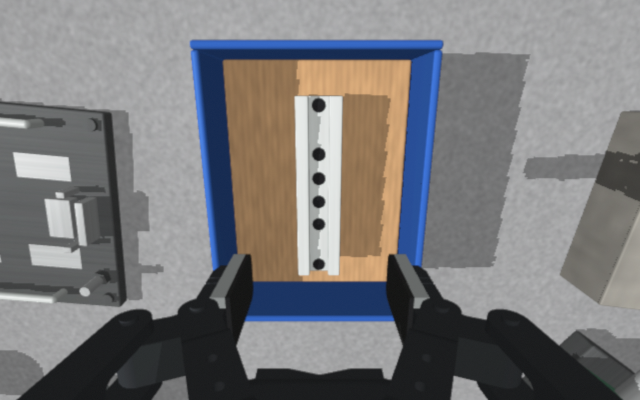

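The finished block lies flat in the middle of the box, at (319,185). Next is the blank.

Emit:
send_rows:
  deltas:
    - [[0.3,-2,0,0,0,-4],[0.8,-6,0,0,0,-11],[1.5,-10.5,0,0,0,-19],[2.1,-15,0,0,0,-27],[2.8,-19.5,0,0,0,-35],[3.5,-24,0,0,0,-43],[4.1,-28.5,0,0,0,-51],[4.8,-33,0,0,0,-59],[5.5,-37.5,0,0,0,-67],[6.1,-42,0,0,0,-75],[6.8,-46.5,0,0,0,-83],[7.4,-51,-1,0,0,-90]]

```text
clock: 26.6
tcp_pos: [0.5529, -0.2042, 0.1896]
orientation: [0.0, 0.661, 0.75, 0.0]
wrist_force: [-0.5, 0.4, -0.1]
finger_gap: 0.0601
```

Emit:
send_rows:
  deltas:
    - [[0.6,-4.5,-1,0,0,-6],[1,-7.5,-2,0,0,-10],[1.2,-9.1,-2,0,0,-11.7],[1.2,-9.1,-2,0,0,-11.7],[1.2,-9.1,-2,0,0,-11.7]]

```text
clock: 27.1
tcp_pos: [0.5644, -0.2921, 0.1694]
orientation: [-0.001, 0.732, 0.682, 0.0]
wrist_force: [-0.4, 0.7, -0.1]
finger_gap: 0.0598
```

```bash
python3 - <<'E'
from h import *
s=get_state(); print(s["clock"],s["tcp_pos"],s["orientation"],s["wrist_force"])
q=s["orientation"]; print("yaw",np.degrees(2*np.arctan2(q[2],q[1]))-90)
d=read_camera("wrist"); save(d,"w7"); P=world(d,s)
m=zone(P,(.535,.65),(-.42,-.17),(.040,.055)); print("blank",rect(P,m),np.percentile(P[m][:,2],[5,50,95]))
m=zone(P,(.42,.5),(-.29,-.2),(.105,.120)); print("knob",rect(P,m))
m=zone(P,(.42,.5),(-.39,-.30),(.105,.120)); print("grip",rect(P,m))
E
```

```text
27.1 [ 0.56436823 -0.29212376  0.16942849] [-6.26043349e-04  7.31684871e-01  6.81642745e-01  1.59134716e-04] [-0.39125812  0.72765713 -0.07731828]
yaw -4.055684371540096
blank (array([ 566.7, -299.2]), array([149.4,  36. ]), 85.7, 8014) [0.04598749 0.04708158 0.04820469]
knob (array([ 460.1, -253.9]), array([29.4, 29.1]), 27.4, 2098)
grip (array([ 463.8, -344.2]), array([16.3,  9.4]), 6.7, 321)
```

View pics/w7.png

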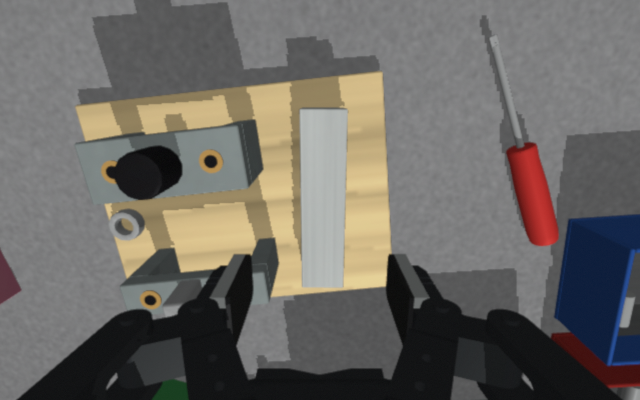

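The bare silver bar at (324,197) on the plywood is the blank. The green look-alike is off the board, at the bottom left. The jaws are lined up with it.

Emit:
send_rows:
  deltas:
    - [[0.2,-0.6,-2,0,0,-0.2],[0.2,-0.6,-5,0,0,-0.2],[0.2,-0.6,-8,0,0,-0.2],[0.2,-0.6,-11,0,0,-0.2],[0.2,-0.6,-13.5,0,0,-0.2],[0.2,-0.6,-14.6,0,0,-0.2],[0.2,-0.6,-14.9,0,0,-0.2],[0.2,-0.6,-14.9,0,0,-0.2],[0.2,-0.6,-14.9,0,0,-0.2]]

```text
clock: 28.05
tcp_pos: [0.5678, -0.2995, 0.0223]
orientation: [0.001, 0.733, 0.68, 0.0]
wrist_force: [-0.8, -0.6, -0.4]
finger_gap: 0.06
```

Emit:
send_rows:
  deltas:
    - [[0,0,0,0,0,0],[0,0,0,0,0,0],[0,0,0,0,0,0],[0,0,0,0,0,0],[0,0,0,0,0,0],[0,0,0,0,0,0]]
  jaw: -1

```text
clock: 28.65
tcp_pos: [0.5674, -0.2998, 0.022]
orientation: [0.001, 0.733, 0.68, 0.0]
wrist_force: [-1.0, 0.5, 6.6]
finger_gap: 0.0348
```

Emit:
send_rows:
  deltas:
    - [[0,0,0.5,0,0,0],[0,0,1.5,0,0,0],[0,0,3.5,0,0,0],[0,0,6,0,0,0],[0,0,9,0,0,0],[0,1,11.5,0,0,0.2],[-0.1,4,12,0,0,1],[-0.3,8,12,0,0,2],[-0.5,12,12,0,0,3],[-0.7,16,12,0,0,4],[-0.9,20,12,0,0,5],[-1.1,24,12,0,0,6]]

```text
clock: 29.85
tcp_pos: [0.5549, -0.0575, 0.1406]
orientation: [-0.0, 0.697, 0.717, -0.0]
wrist_force: [0.6, 0.8, -4.2]
finger_gap: 0.0355
```

Emit:
send_rows:
  deltas:
    - [[0,3.5,0,0,0,0.5],[-0.1,5.5,-1,0,0,0.5],[-0.1,6.1,-3,0,0,0.5],[-0.1,6.1,-5,0,0,0.5],[-0.1,6.1,-5.5,0,0,0.5],[-0.1,6.1,-5.5,0,0,0.5],[-0.1,6.1,-5.5,0,0,0.5]]

```text
clock: 30.55
tcp_pos: [0.5551, 0.0015, 0.0863]
orientation: [0.0, 0.694, 0.72, 0.0]
wrist_force: [0.5, 0.6, -4.5]
finger_gap: 0.0352
```

```bash
python3 - <<'E'
from h import *
s=get_state(); print(s["clock"],s["tcp_pos"],s["orientation"],s["wrist_force"],s["ft_torque"])
q=s["orientation"]; print("yaw",np.degrees(2*np.arctan2(q[2],q[1]))-90)
d=read_camera("wrist"); save(d,"w8"); P=world(d,s)
m=zone(P,(.51,.6),(-.1,.15),(.108,.125)); print("blank",rect(P,m),np.percentile(P[m],[2,98],axis=0))
# angle using front end
print("plate",rect(P,zone(P,(.4,.7),(-.13,.15),(.008,.020))))
E
```

```text
30.55 [0.55509279 0.00148463 0.08631852] [3.71287209e-04 6.93793762e-01 7.20173603e-01 2.42334587e-04] [ 0.50403447  0.64299334 -4.52303266] [ 0.01105061 -0.01906653 -0.06113617]
yaw 2.137642284913497
blank (array([551.7,  21.9]), array([ 61.1, 112. ]), 13.2, 28892) [[ 0.53515878 -0.02857202  0.11017933]
 [ 0.57409586  0.07455011  0.12350641]]
plate (array([555.2,   1.5]), array([210.1, 210.4]), 2.2, 54801)
```

View pics/w8.png

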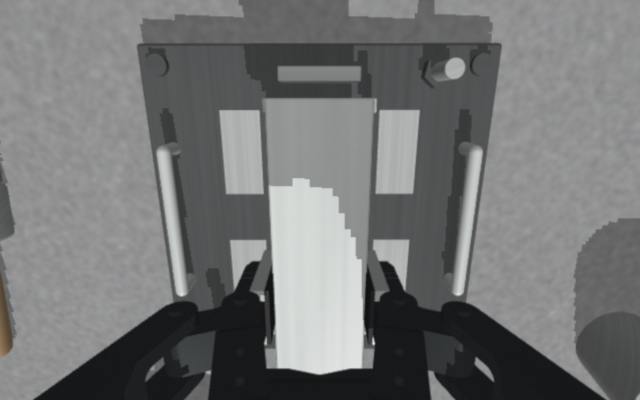

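The blank is held in line with the nest, level and with its sides parallel to the posts. Lowering.

Emit:
send_rows:
  deltas:
    - [[0.03,0.05,-1,0,0,0],[0.03,0.05,-2.2,0,0,0],[0.03,0.05,-3.2,0,0,0],[0.03,0.05,-4,0,0,0],[0.03,0.05,-4.4,0,0,0],[0.03,0.05,-4.6,0,0,0],[0.03,0.05,-4.7,0,0,0],[0.03,0.05,-4.8,0,0,0],[0.03,0.05,-4.8,0,0,0]]

```text
clock: 31.5
tcp_pos: [0.5552, 0.0023, 0.0378]
orientation: [0.0, 0.694, 0.72, 0.0]
wrist_force: [0.2, -0.3, -5.0]
finger_gap: 0.0349
```

Emit:
send_rows:
  deltas:
    - [[0,0,-0.05,0,0,0],[0,0,-0.1,0,0,0],[0,0,-0.1,0,0,0]]

```text
clock: 31.8
tcp_pos: [0.5552, 0.0024, 0.037]
orientation: [0.0, 0.694, 0.72, 0.0]
wrist_force: [0.7, 0.6, -1.1]
finger_gap: 0.0351
```

Emit:
send_rows:
  deltas:
    - [[0,0,-0.07,0,0,0],[0,0,-0.07,0,0,0]]

```text
clock: 32.0
tcp_pos: [0.5552, 0.0023, 0.037]
orientation: [0.001, 0.694, 0.72, 0.0]
wrist_force: [-2.1, 0.1, 5.2]
finger_gap: 0.0353
```

Emit:
send_rows:
  deltas:
    - [[0,0,0,0,0,0],[0,0,0,0,0,0],[0,0,0,0,0,0],[0,0,0,0,0,0],[0,0,0,0,0,0]]
  jaw: 0.4

```text
clock: 32.5
tcp_pos: [0.555, 0.0023, 0.0358]
orientation: [0.0, 0.694, 0.72, 0.0]
wrist_force: [-0.1, -0.3, 0.4]
finger_gap: 0.0597
```

Emit:
send_rows:
  deltas:
    - [[0,0,0.5,0,0,0],[0,0,1.5,0,0,0],[0,0,4,0,0,0],[0,0,7,0,0,0],[0,0,10,0,0,0],[0,0,12.5,0,0,0],[0,0,13.5,0,0,0],[0,0,13.5,0,0,0]]

```text
clock: 33.3
tcp_pos: [0.5561, 0.0022, 0.1728]
orientation: [0.002, 0.694, 0.72, 0.001]
wrist_force: [-0.2, 0.6, -0.1]
finger_gap: 0.0595
```

```bash
python3 - <<'E'
from h import *
s=get_state(); print(s["clock"],s["tcp_pos"],s["orientation"],s["wrist_force"])
d=read_camera("wrist"); save(d,"w9"); P=world(d,s)
m=zone(P,(.51,.6),(-.1,.1),(.054,.07)); print("blank",rect(P,m),np.percentile(P[m][:,2],[5,50,95]))
E
```

```text
33.3 [0.55612775 0.00219962 0.17280885] [0.0016225  0.69360899 0.72034893 0.0011629 ] [-0.24702032  0.55957896 -0.12778027]
blank (array([555.3,   2. ]), array([ 36.1, 149.7]), 2.2, 8853) [0.06100423 0.06209075 0.06317791]
```

View pics/w9.png

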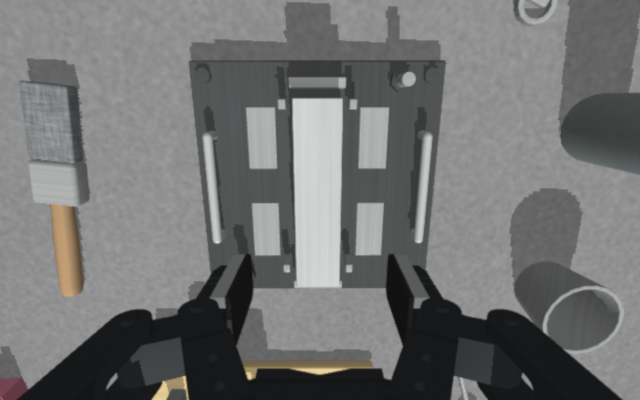

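The blank lies flat and centred in the nest, at (555.3, 2.0) mm with yaw 2.2°. Now I'll fetch the narrow bridge.

Emit:
send_rows:
  deltas:
    - [[-0.5,-2,0,0,0,0],[-1.3,-5.5,0,0,0,0],[-2.3,-10,0,0,0,0],[-3.4,-14.5,0,0,0,0],[-4.6,-19,0,0,0,0],[-5.8,-23.5,0,0,0,0],[-7,-28,0,0,0,0],[-8.2,-32,0,0,0,0],[-8.9,-34.8,-1,0,0,0],[-9.13,-35.55,-2.5,0,0,0],[-9.13,-35.55,-3,0,0,0],[-9.13,-35.55,-3,0,0,0]]

```text
clock: 34.55
tcp_pos: [0.4623, -0.3517, 0.1384]
orientation: [-0.002, 0.694, 0.72, 0.0]
wrist_force: [-0.0, 1.2, -0.2]
finger_gap: 0.0602
```

Emit:
send_rows:
  deltas:
    - [[0,0,0,0,0,0],[0,0,0,0,0,0]]

```text
clock: 34.75
tcp_pos: [0.4642, -0.3524, 0.1413]
orientation: [0.0, 0.693, 0.721, 0.0]
wrist_force: [-0.3, -0.0, -0.6]
finger_gap: 0.0597
```

```bash
python3 - <<'E'
from h import *
s=get_state(); print(s["clock"],s["tcp_pos"],s["orientation"],s["wrist_force"])
d=read_camera("wrist"); save(d,"w10"); P=world(d,s)
m=zone(P,(.42,.5),(-.39,-.30),(.105,.120)); print("grip",rect(P,m))
m=zone(P,(.38,.55),(-.39,-.31),(.070,.085)); print("beam",rect(P,m))
m=zone(P,(.42,.5),(-.29,-.2),(.105,.120)); print("knob",rect(P,m))
E
```

```text
34.75 [ 0.46421361 -0.35235691  0.1413142 ] [3.16996507e-04 6.93091631e-01 7.20849418e-01 7.75666211e-05] [-0.304484   -0.03099598 -0.56280375]
grip (array([ 463.8, -354.3]), array([15.8, 28.4]), 1.9, 1501)
beam (array([ 463.7, -354.2]), array([112.1,  28.4]), 2.0, 6781)
knob (array([ 459.4, -254.5]), array([29.5, 28.6]), 2.5, 3505)
```

View pics/w10.png

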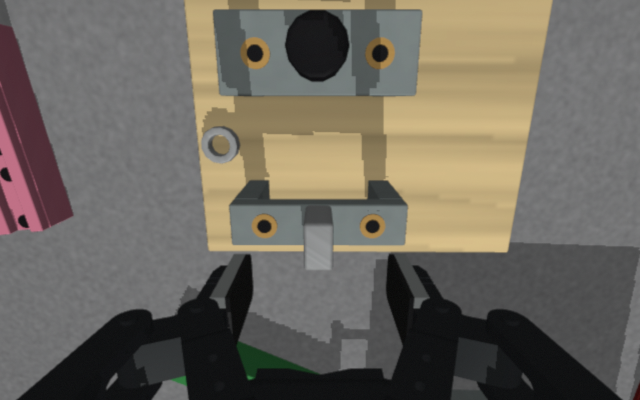

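Emit:
send_rows:
  deltas:
    - [[0,-0.03,-2,0,0,0],[0,-0.03,-4,0,0,0],[0,-0.03,-5,0,0,0],[0,-0.03,-5.35,0,0,0],[0,-0.03,-5.35,0,0,0],[0,-0.03,-5.35,0,0,0]]

```text
clock: 35.4
tcp_pos: [0.4642, -0.3538, 0.0882]
orientation: [0.001, 0.694, 0.72, 0.0]
wrist_force: [0.7, -0.1, -0.2]
finger_gap: 0.0601
```

Emit:
send_rows:
  deltas:
    - [[0,0,0,0,0,0],[0,0,0,0,0,0],[0,0,0,0,0,0],[0,0,0,0,0,0],[0,0,0,0,0,0],[0,0,0,0,0,0],[0,0,0,0,0,0]]
  jaw: -1
  force: 45

```text
clock: 36.1
tcp_pos: [0.4638, -0.3537, 0.0878]
orientation: [0.0, 0.694, 0.72, -0.0]
wrist_force: [-1.0, 0.1, 6.1]
finger_gap: 0.0147
```

Emit:
send_rows:
  deltas:
    - [[0,0,0.5,0,0,0],[0,0,2,0,0,0],[0,0,4,0,0,0],[0,0,7,0,0,0],[0,0,10,0,0,0],[0,1,12.5,0,0,0],[1,4,13.5,0,0,0],[2,8,13.5,0,0,0],[3,12.5,13.5,0,0,0],[4,17,13.5,0,0,0],[5,21.5,13.5,0,0,0],[6,26,13.5,0,0,0]]

```text
clock: 37.3
tcp_pos: [0.5231, -0.0914, 0.2216]
orientation: [-0.001, 0.694, 0.72, -0.0]
wrist_force: [0.9, -0.9, -2.6]
finger_gap: 0.0155
```

Emit:
send_rows:
  deltas:
    - [[1,4.5,0,0,0,0],[2,8.5,0,0,0,0],[2.7,11.5,0,0,0,0],[2.98,13.3,0,0,0,0],[2.98,13.81,-1,0,0,0],[2.98,13.81,-4,0,0,0],[2.98,13.81,-7,0,0,0],[2.98,13.81,-10,0,0,0],[2.98,13.81,-11.5,0,0,0],[2.98,13.81,-12,0,0,0],[2.98,13.81,-12,0,0,0],[2.98,13.81,-12,0,0,0]]

```text
clock: 38.5
tcp_pos: [0.5539, 0.0443, 0.1029]
orientation: [0.0, 0.694, 0.72, 0.0]
wrist_force: [0.2, -0.1, -2.5]
finger_gap: 0.0154
```

```bash
python3 - <<'E'
from h import *
s=get_state(); print(s["clock"],s["tcp_pos"],s["orientation"],s["wrist_force"])
q=s["orientation"]; print("yaw",np.degrees(2*np.arctan2(q[2],q[1]))-90)
d=read_camera("wrist"); save(d,"w11"); P=world(d,s)
print("narrow beam",rect(P,zone(P,(.45,.66),(.02,.1),(.082,.105))))
d=read_camera("side"); im=d["img"][110:260,180:400]; cv2.imwrite("pics/s11.png",cv2.cvtColor(cv2.resize(im,None,fx=3,fy=3),cv2.COLOR_RGB2BGR))
E
```

```text
38.5 [0.55388647 0.04429196 0.1029343 ] [3.80023534e-04 6.93788177e-01 7.20178957e-01 3.01489886e-04] [ 0.21677229 -0.12141181 -2.4608358 ]
yaw 2.138528918948211
narrow beam (array([554. ,  43.6]), array([111.6,  29.2]), 2.1, 10187)
```

View pics/s11.png

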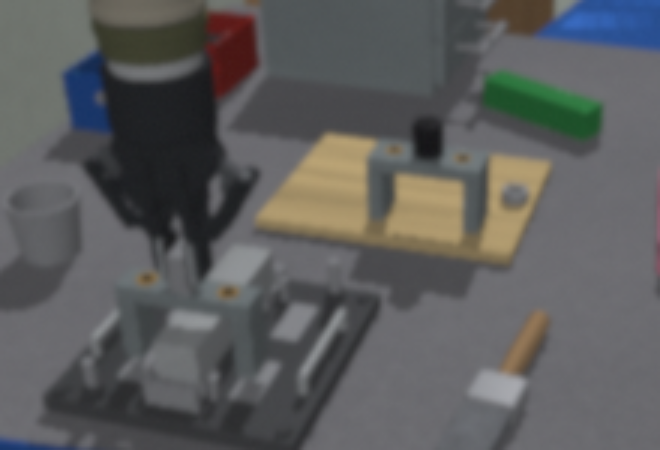

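View pics/w11.png

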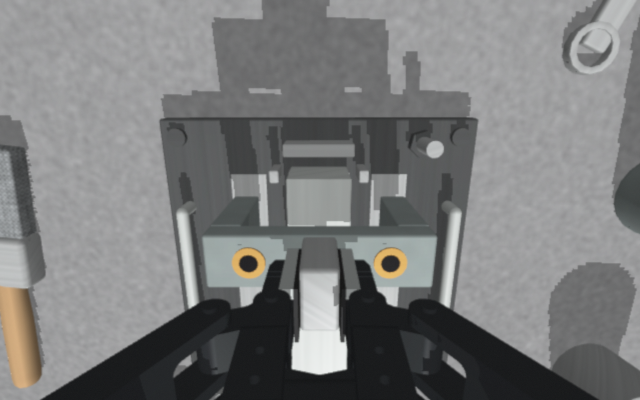

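The narrow bridge straddles the blank at its old place, measured at (554.0, 43.6) mm against (553.7, 43.9) originally. I'll lower it gently.

Emit:
send_rows:
  deltas:
    - [[-0.02,0.03,-0.3,0,0,0],[-0.02,0.03,-0.6,0,0,0],[-0.02,0.03,-0.8,0,0,0],[-0.02,0.03,-0.95,0,0,0],[-0.02,0.03,-1.05,0,0,0],[-0.02,0.03,-1.1,0,0,0],[-0.02,0.03,-1.1,0,0,0]]

```text
clock: 39.3
tcp_pos: [0.5532, 0.045, 0.0912]
orientation: [-0.0, 0.694, 0.72, -0.0]
wrist_force: [-0.1, -0.3, -3.7]
finger_gap: 0.0151
```

Emit:
send_rows:
  deltas:
    - [[0,0,-0.1,0,0,0],[0,0,-0.15,0,0,0],[0,0,-0.15,0,0,0]]

```text
clock: 39.6
tcp_pos: [0.5534, 0.045, 0.0909]
orientation: [0.0, 0.694, 0.72, 0.0]
wrist_force: [-2.3, 0.5, 5.7]
finger_gap: 0.0152
```

Emit:
send_rows:
  deltas:
    - [[0,0,0,0,0,0],[0,0,0,0,0,0],[0,0,0,0,0,0],[0,0,0,0,0,0],[0,0,0,0,0,0]]
  jaw: 0.4

```text
clock: 40.1
tcp_pos: [0.5533, 0.045, 0.0897]
orientation: [0.0, 0.694, 0.72, -0.0]
wrist_force: [0.7, -1.2, 0.4]
finger_gap: 0.0598
```

Emit:
send_rows:
  deltas:
    - [[0,0,0.5,0,0,0],[0,0,2,0,0,0],[0,0,4.5,0,0,0],[0,0,6.5,0,0,0],[0,0,7,0,0,0],[0,0,7,0,0,0]]

```text
clock: 40.7
tcp_pos: [0.554, 0.0449, 0.1607]
orientation: [0.001, 0.694, 0.72, 0.001]
wrist_force: [0.4, -0.2, -0.4]
finger_gap: 0.0597
```

```bash
python3 - <<'E'
from h import *
s=get_state(); print(s["clock"],s["tcp_pos"],s["orientation"],s["wrist_force"])
d=read_camera("wrist"); save(d,"w12"); P=world(d,s)
print("narrow beam",rect(P,zone(P,(.45,.66),(.0,.1),(.074,.09))))
print("grip",rect(P,zone(P,(.5,.6),(.0,.1),(.108,.122))))
E
```

```text
40.7 [0.55396385 0.04494875 0.16071881] [0.00088432 0.69357279 0.72038561 0.00075599] [ 0.41097005 -0.23236348 -0.38005481]
narrow beam (array([553.7,  44.3]), array([112.1,  28.6]), 2.2, 5859)
grip (array([553.6,  44.3]), array([16. , 28.5]), 2.2, 1303)
```

Emit:
send_rows:
  deltas:
    - [[-0.5,-2,0,0,0,0],[-1.5,-5.5,0,0,0,0],[-3,-10,0,0,0,0],[-4.4,-14.5,0,0,0,0],[-5.8,-19,0,0,0,0],[-7.2,-23.5,0,0,0,0],[-8.6,-27.5,0,0,0,0],[-9.3,-29.3,-1,0,0,0],[-9.4,-29.85,-1.5,0,0,0],[-9.4,-29.85,-1.5,0,0,0],[-9.4,-29.85,-1.5,0,0,0]]

```text
clock: 41.85
tcp_pos: [0.459, -0.2524, 0.1441]
orientation: [-0.001, 0.693, 0.721, 0.0]
wrist_force: [0.0, -0.5, -0.1]
finger_gap: 0.0595
```

```bash
python3 - <<'E'
from h import *
s=get_state(); print(s["clock"],s["tcp_pos"],s["orientation"],s["wrist_force"])
d=read_camera("wrist"); save(d,"w13"); P=world(d,s)
print("knob",rect(P,zone(P,(.42,.5),(-.29,-.2),(.105,.120))))
print("wide beam",rect(P,zone(P,(.36,.54),(-.31,-.2),(.07,.09))))
E
```

```text
41.85 [ 0.45902161 -0.25239116  0.14410801] [-9.14316443e-04  6.93340111e-01  7.20609909e-01  1.19348071e-04] [ 0.00601418 -0.45241351 -0.08913586]
knob (array([ 459.4, -253.5]), array([28.9, 29.2]), 43.7, 2227)
wide beam (array([ 459.4, -253.8]), array([112. ,  44.2]), 2.0, 9521)
```

View pics/w13.png

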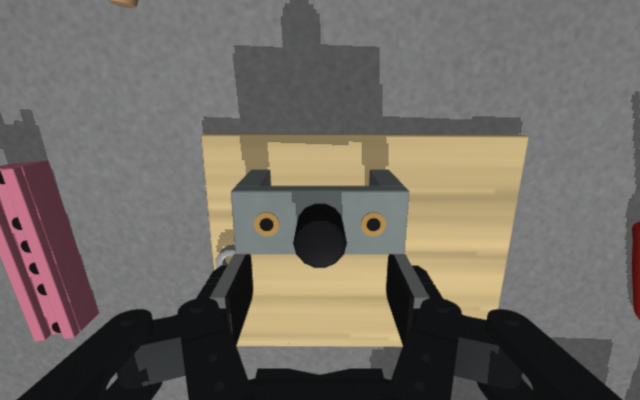

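The narrow bridge is back within 0.5 mm of its old place. Now the wide bridge, with its knob at (320,236), centred between the jaws.

Emit:
send_rows:
  deltas:
    - [[0,0,-2,0,0,0],[0,0,-4,0,0,0],[0,0,-5.3,0,0,0],[0,0,-5.8,0,0,0],[0,0,-5.9,0,0,0],[0,0,-5.9,0,0,0],[0,0,-5.9,0,0,0]]

```text
clock: 42.6
tcp_pos: [0.4599, -0.2537, 0.0867]
orientation: [0.001, 0.693, 0.721, 0.0]
wrist_force: [-0.0, -0.4, 0.6]
finger_gap: 0.0597
```

Emit:
send_rows:
  deltas:
    - [[0,0,0,0,0,0],[0,0,0,0,0,0],[0,0,0,0,0,0],[0,0,0,0,0,0],[0,0,0,0,0,0],[0,0,0,0,0,0]]
  jaw: -1

```text
clock: 43.2
tcp_pos: [0.4595, -0.2539, 0.0865]
orientation: [0.001, 0.694, 0.72, 0.0]
wrist_force: [-0.5, 0.7, 5.2]
finger_gap: 0.0292
```

Emit:
send_rows:
  deltas:
    - [[0,0,0.5,0,0,0],[0,0,1.5,0,0,0],[0,0,3.5,0,0,0],[0,0,6,0,0,0],[0,0,8.5,0,0,0],[0.2,0.5,10,0,0,0],[1,2,10.5,0,0,0],[2.3,5,10.5,0,0,0],[4,8.5,10.5,0,0,0],[5.5,12,10.5,0,0,0],[7,15.5,10.5,0,0,0],[8.4,18.5,10.5,0,0,0]]

```text
clock: 44.4
tcp_pos: [0.5432, -0.0666, 0.1908]
orientation: [-0.001, 0.693, 0.721, -0.0]
wrist_force: [0.7, -1.1, -4.8]
finger_gap: 0.0287
```

Emit:
send_rows:
  deltas:
    - [[0.9,1.8,0,0,0,0],[1.3,2.7,0,0,0,0],[1.35,2.87,-2,0,0,0],[1.35,2.87,-4.5,0,0,0],[1.35,2.87,-7,0,0,0],[1.35,2.87,-8.5,0,0,0],[1.35,2.87,-9,0,0,0],[1.35,2.87,-9,0,0,0],[1.35,2.87,-9,0,0,0]]

```text
clock: 45.3
tcp_pos: [0.5573, -0.0403, 0.1017]
orientation: [0.001, 0.694, 0.72, 0.0]
wrist_force: [0.1, -0.2, -4.5]
finger_gap: 0.0289
```

```bash
python3 - <<'E'
from h import *
s=get_state(); print(s["clock"],s["tcp_pos"],s["orientation"],s["wrist_force"])
d=read_camera("wrist"); save(d,"w14"); P=world(d,s)
print("wide beam",rect(P,zone(P,(.45,.66),(-.1,-.01),(.084,.105))))
E
```

```text
45.3 [ 0.55727222 -0.04031708  0.10171667] [5.77478153e-04 6.93789642e-01 7.20177414e-01 3.03002373e-04] [ 0.09022778 -0.21916923 -4.49316876]
wide beam (array([557.4, -40.6]), array([111.8,  45.1]), 1.9, 13549)
```

View pics/w14.png

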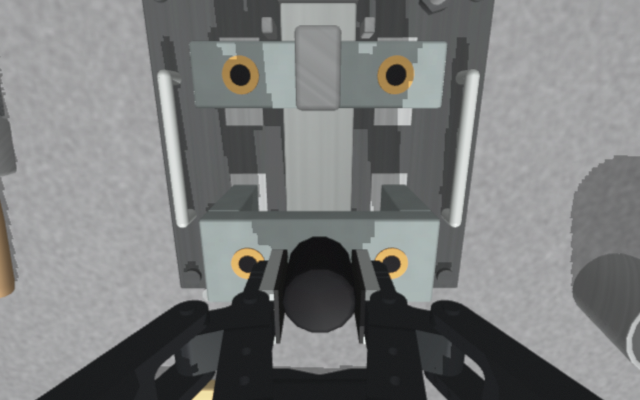

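The wide bridge is over its old place. Lowering it 12 mm.

Emit:
send_rows:
  deltas:
    - [[0,0.02,-0.3,0,0,0.2],[0,0.02,-0.6,0,0,0.2],[0,0.02,-0.8,0,0,0.2],[0,0.02,-0.95,0,0,0.2],[0,0.02,-1.05,0,0,0.2],[0,0.02,-1.1,0,0,0.2],[0,0.02,-1.1,0,0,0.2]]

```text
clock: 46.05
tcp_pos: [0.5567, -0.0396, 0.0897]
orientation: [-0.0, 0.692, 0.722, 0.0]
wrist_force: [0.3, -0.4, -4.5]
finger_gap: 0.0286
```

Emit:
send_rows:
  deltas:
    - [[0,0,-0.05,0,0,0],[0,0,-0.1,0,0,0],[0,0,-0.1,0,0,0]]

```text
clock: 46.35
tcp_pos: [0.5568, -0.0396, 0.0895]
orientation: [0.0, 0.692, 0.722, 0.0]
wrist_force: [-1.5, 1.0, 3.0]
finger_gap: 0.0286
```

Emit:
send_rows:
  deltas:
    - [[0,0,0,0,0,0],[0,0,0,0,0,0],[0,0,0,0,0,0],[0,0,0,0,0,0],[0,0,0,0,0,0]]
  jaw: 0.4

```text
clock: 46.85
tcp_pos: [0.5569, -0.0397, 0.0889]
orientation: [0.0, 0.692, 0.722, 0.0]
wrist_force: [-0.2, -0.2, -0.8]
finger_gap: 0.0598
```

Emit:
send_rows:
  deltas:
    - [[0,0,0.5,0,0,0],[0,0,2,0,0,0],[0,0,5,0,0,0],[0,0,9,0,0,0],[0,0,13,0,0,0],[0,0,17,0,0,0],[0,0,19,0,0,0],[0,0,20,0,0,0],[0,0,20,0,0,0],[0,0,20,0,0,0],[0,0,20,0,0,0]]

```text
clock: 47.95
tcp_pos: [0.556, -0.0395, 0.287]
orientation: [-0.001, 0.692, 0.722, -0.001]
wrist_force: [-0.3, -0.6, -0.5]
finger_gap: 0.0596
```

```bash
python3 - <<'E'
from h import *
s=get_state(); print(s["clock"],s["tcp_pos"],s["orientation"],s["wrist_force"])
d=read_camera("wrist"); save(d,"w15"); P=world(d,s)
print("narrow beam",rect(P,zone(P,(.45,.66),(.0,.1),(.074,.09))))
print("wide beam",rect(P,zone(P,(.45,.66),(-.1,0.0),(.074,.09))))
d=read_camera("scene"); im=d["img"][160:320,200:500]; cv2.imwrite("pics/f_scene.png",cv2.cvtColor(cv2.resize(im,None,fx=2.5,fy=2.5),cv2.COLOR_RGB2BGR))
P=world(d); b=zone(P,(.38,.58),(.27,.345),(.06,.085)); print("boxblock z",np.percentile(P[b][:,2],[5,50,95]))
d=read_camera("side"); save(d,"f_side")
E
```

```text
47.95 [ 0.55595284 -0.0394874   0.28697349] [-0.00130479  0.69236504  0.72154578 -0.00079715] [-0.30514557 -0.64966438 -0.45887043]
narrow beam (array([553.9,  44.5]), array([111.8,  27.4]), 2.3, 3040)
wide beam (array([557.1, -39.2]), array([112.2,  43.4]), 2.3, 3725)
boxblock z [0.06418552 0.07207218 0.0773454 ]
```

View pics/w15.png

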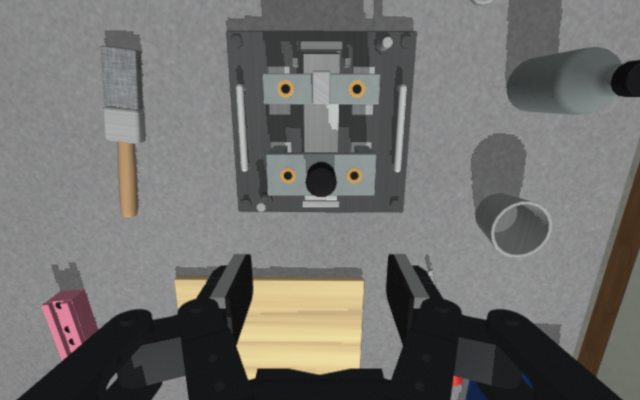

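View pics/f_scene.png

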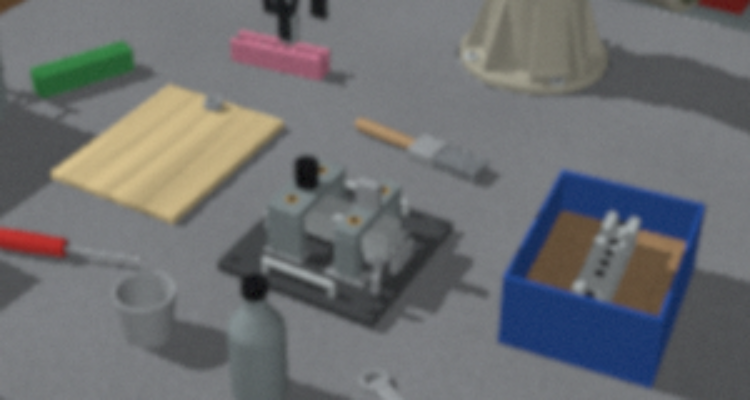

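View pics/f_side.png

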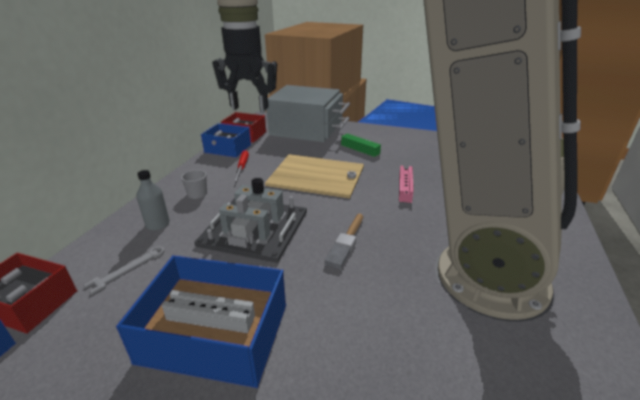

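The pictures show both bridges upright over the blank at (321,88) and (321,175) in the wrist view. The finished block lies flat in the box and the gripper is clear.

```bash
python3 -c "
from workcell import *
print(hand_in())"
```

```text
the job is handed in; nothing more can be done
None
```

The job is done and handed in, at about 48 s of the 133 s allowed. No verdict came back.

- **Bridges set aside:** I lifted both off the jig and stood them upright on the side board.
- **Finished block:** I laid it flat in the blue box. I lowered it until the wrist force went from about -5 N to +4.8 N on the cardboard layer, about 40 mm up, and only then let go. A picture afterwards shows it lying flat in the middle of the box.
- **Blank:** it lies flat in the nest and was felt to rest there too. It measured within about 0.5 mm of the nest centre and in line with it.
- **Bridges back in place:** the last picture puts both within about 1 mm and 0.3° of where they started:

| Bridge | Start (mm) | End (mm) |
|---|---|---|
| Narrow | (553.7, 43.9) | (553.9, 44.5) |
| Wide | (557.0, -40.1) | (557.1, -39.2) |

The gripper ended open and clear, about 17 cm above the bridges. The pink and green look-alikes and the ring gauge were not touched. One measurement failed: the outline fit of the block in the box picked up part of the walls and gave a meaningless size and angle. For its lie I relied on the pictures and the felt contact. No other check failed or disagreed.

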